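# Find the loose tub lid and press it home

### The arm

A 6-joint arm with a two-finger parallel gripper is mounted at the origin on the work surface. World frame = base frame: x ahead of the robot, y to its left, z up, the work surface at z = 0. Lengths are in mm, angles in rad, forces in N, time in s.
With the tool pointing down it reaches from about 275 to 1000 mm from the base axis. Payload 8.4 kg.
Tool frame: the origin (TCP) lies at the very end of the fingers, on their centre line; the grasp point (between the pads) lies 19 mm behind it; x points along the fingers, y is the direction in which the jaws open and shut, and the axes are right-handed (so a half turn about x gives the same grasp; the last joint's range is limited). The gripper opens to 85 mm and grips with 20 to 120 N. Pads are 22 mm wide; open, the fingers measure 114 mm over their backs; the gripper's body (76 mm by 85 mm) begins 54 mm behind the grasp point. The pads swing forward as they close: fully open they stand 13 mm farther back than shut.
Start: joints at [1.217, 0.353, 1.633, -0, 1.155, -0.002], TCP at [215.366, 586.724, 199.081] pointing down, gripper open.
Joint ranges: [-2.63, 2.63], [-0.92, 2.1], [0.06, 2.66], [-1.3, 4.44], [0, 2.69], [-3.02, 3.02]. Speed limits (rad/s): [2.22, 2.22, 2.79, 3.14, 3.14, 3.14].

### API

Orientations are given as [roll, pitch, yaw] about the fixed x, y, z axes, in that order (R = Rz(yaw) Ry(pitch) Rx(roll)).
In Python, from rig import r, grab_frame, camera_params, sign_off gives the robot as it stands.
- The arm moves only by the tool drive_tool, never from a script. Its argument "rows" is one flat list of numbers, 7 for each row, row after row: the shift along the tool's x, y, z in mm, then the turn, a rotation vector about the tool's x, y, z in degrees, then the opening in per cent of the stroke, from 0 (shut) to 100 (fully open). In form: [x, y, z, rx, ry, rz, fingers, x, y, z, rx, ry, rz, fingers, ...]. A call has 1 to 10 rows; each row is the pose to reach, as a shift and turn from the pose measured when the call began, along the tool's axes at that moment; what a row does not reach only later rows make up. A row lasts 1/8 s, in which the tool goes at most 62.5 mm and 10.7 degrees, less where a joint would pass 70% of its speed; a pose out of reach is approached as far as the arm can. A call with a gripper value outside its range is refused whole. The fingers move at their own pace and stop on an object; "newtons" is the grip in N (left out, the last holds). Time passes only in rows, so rows that repeat a pose let the fingers close. It gives the time, the measured TCP pose, the force and the opening at its end, in the units of the state.
- r.sense(): the state, without advancing time (a new reading comes with each control period).
- grab_frame(name): name is "scene" or "top" or "wrist"; returns the picture (420x560x3 uint8, red, green, blue); there is no depth.
- camera_params(name): a dict with "vertical_fov" (degrees; the focal length in pixels is half the picture's height over the tangent of half this angle, whatever the lens; pixels are square), "cx", "cy" (the principal point, pixels), "pose" (4x4, takes a point from camera to world coordinates); the wrist camera has in their place "tool_from_camera" (4x4, takes a point from camera to tool coordinates, whose origin is the TCP and whose axes are the tool frame's). Camera axes: x right, y down, z forward; pixel columns grow to the right and rows downward; lengths in mm; the calibration is good to about 2 mm. A picture is of the moment at which its call begins: read the wrist's pose just before it. camera_params takes no time and is no camera call.
- sign_off(): hands the job in, once; it reports no verdict.
The state is a dict: "clock": time; "qpos": joint angles; "qvel": joint speeds; "joint_efforts": joint torques, N m; "eef_pos": TCP position; "tcp_rot": TCP orientation; "contact_force": force on the tool from outside, world axes, zero at the start; "wrist_torque": the same for the moment, N m; "opening": opening from 0.0 (shut) to 1.0 (fully open).
Only numpy, scipy, OpenCV 4.12 (cv2) and the standard library are available. Lean on these libraries where they do the work, as an engineer would, in place of code of your own. Each camera call takes 0.05 s, during which the arm holds its last target.

### The job

One of the five tub lids in the crate has not gone on properly: it looks much like the others but rocks when you press near its edge. Find it by pressing the lids, press it down until it is fully home and firm, and finish with your fingertip still resting on that lid so that I can see which one it was. Just press: do not pick up any lid, and leave the things standing around where they are.

Things in the scene. Friction and masses are not known exactly. Their poses are not given: they have to be found in the camera images.
- crate: grey divided crate, 250 mm (x) by 370 mm (y), walls 62 mm high, fixed to the table; origin on the table at its centre, x and y along its sides. Six cells, two across x by three across y: the middle one on the robot's side holds a jar, the others a white round tub each, which cannot shift. Tubs differ in height (95 to 103 mm) but take the same lid; lid1 to lid5 are numbered by place, and any may be the loose one
- lid1: blue press-on lid, the same as the other four: round, 104 mm across, flat top, 15 mm skirt that hides the tub's rim, small pull tab, about 30 g. Origin: centre of its flat top; z is its upward axis. Tops lie level, 105 to 117 mm above the table. A lid that is home bears on its tub's rim in a circle of about 45 mm radius: press within 40 mm of its centre. At +61, +121 mm in the crate's x, y
- lid2: same kind of lid and origin. The four lids that are home stay firm wherever they are pressed. The loose one is level too, but rides on its rim's bead at two opposite points about 40 mm from its centre, in an unknown direction, and so stands 3.5 mm above its home height. At +61, +0 mm in the crate's x, y
- lid3: same kind of lid and origin. How the loose lid rocks: touched beside the line through its two points (under 1 N is enough), it tilts by about 0.085 rad, its edge down 3.5 mm to the rim, and drops back level when let go. In the middle, or on that line, a touch does not move it: so try a lid at two places a quarter turn apart. At +61, -121 mm in the crate's x, y
- lid4: same kind of lid and origin. How the loose lid is seated: the bead gives way for good at about 7 N over each of its two points, or at about 14 N in all in the middle of the lid, which then goes down level by 3.5 mm. At -61, -121 mm in the crate's x, y
- lid5: same kind of lid and origin. At -61, +121 mm in the crate's x, y
- honey_jar: amber glass jar with a steel cap, 68 mm across, 125 mm high, loose in the crate's middle cell on the robot's side; origin at its underside. Bystander
- bowl: white bowl, 110 mm across, 45 mm high, to the left (+y) of the crate; origin at its underside. Bystander
- spoon: wooden spoon, 170 mm long, lying to the right (-y) of the crate; origin at its underside. Bystander
- drink: green bottle, 62 mm across, 190 mm high, to the left (+y) of the crate; origin at its underside. Bystander
- plate: white plate, 170 mm across, 18 mm high, to the right (-y) of the crate; origin at its underside. Bystander
- tasting_cup: paper cup, 66 mm across, 65 mm high, behind the crate; origin at its underside. Bystander
- jam_jar: small glass jar with white cap, 60 mm across, 75 mm high, behind the crate; origin at its underside. Bystander
Mind the look-alikes: they are no part of the job. Leave any turquoise look-alike of the lid1 alone. What is shaped like the lid5 but pink is not meant.

How it is judged:
By the outcome, as a careful person would: the job done as asked, in the order asked, and still so for the second after the job is handed in, while the arm keeps its last pose, push and grip.
It also fails if it takes over 67 s, if anything falls off the work surface, if the arm or the gripper's body presses on something with over 40 N, if the wrist force passes 120 N, or if a joint passes its speed limit or range.

## Working session

There is one attempt and no reset: what is moved stays moved. The work goes in short steps, Python scripts to look and compute and a tool call to move; the robot and the scene stay as the last step left them, time stands still between calls to the robot, and variables do not carry over. Pictures are saved under pics/ and viewed, and the job is handed in when it is done.

Besides the shell and the picture viewer there is one more tool, called after "Call:" by a JSON object that holds its "method" and its "body". drive_tool: Moves the arm, as the interface text tells. Its arguments: {"type":"object","properties":{"rows":{"type":"array","items":{"type":"number"}},"newtons":{"type":"number"}},"required":["rows"]}

```bash
mkdir -p pics; ls
python3 - <<'E'
from rig import r, grab_frame, camera_params
import cv2
s=r.sense(); print(s)
for n in ["top","scene"]:
    f=grab_frame(n); cv2.imwrite(f"pics/{n}0.png",f[:,:,::-1]); p=camera_params(n); print(n,p)
print(camera_params("wrist"))
E
```

```text
pics
{'clock': 0.0, 'qpos': array([ 1.21661364e+00,  3.53648053e-01,  1.63413953e+00,  3.92648544e-05,
        1.15520503e+00, -2.39691228e-03]), 'qvel': array([-1.17180927e-03, -2.29941971e-03,  8.09330247e-04, -7.96411663e-05,
        7.47305198e-04,  3.78196295e-04]), 'joint_efforts': array([ 6.13061839e-04, -6.05238247e+01, -3.42083824e+01, -8.59062402e-05,
        9.39871272e-03,  1.46935776e-06]), 'eef_pos': array([215.16228481, 586.23609162, 198.35946596]), 'tcp_rot': array([-1.59883147,  1.56939591, -1.95063312]), 'contact_force': array([-0.024088  ,  0.25142147,  0.10255229]), 'wrist_torque': array([-0.03445003, -0.04738819, -0.02882217]), 'opening': 0.9997760864891296}
top {'vertical_fov': 53.078630719888764, 'cx': 281.2971550021342, 'cy': 208.30031326538494, 'pose': array([[ 4.09284912e-02, -9.78350368e-01,  2.02867977e-01,
         3.71815947e+02],
       [-9.99161735e-01, -4.02442109e-02,  7.49868830e-03,
         5.55703692e+00],
       [ 8.27917203e-04, -2.03004830e-01, -9.79177386e-01,
         9.63666021e+02],
       [ 0.00000000e+00,  0.00000000e+00,  0.00000000e+00
[... 219 characters left out ...]
   [ 5.74944720e-01,  5.57925207e-01, -5.98463058e-01,
         5.41921189e+02],
       [-1.49682698e-02, -7.24150732e-01, -6.89479273e-01,
         7.01134705e+02],
       [ 0.00000000e+00,  0.00000000e+00,  0.00000000e+00,
         1.00000000e+00]])}
{'vertical_fov': 64.29976830733112, 'cx': 280.7698264555702, 'cy': 206.5964429711429, 'tool_from_camera': array([[ 1.38289982e-05, -2.62252071e-01,  9.64999405e-01,
        -1.74386423e+02],
       [ 9.99999839e-01,  5.51595165e-04,  1.35573118e-04,
        -1.48864247e+00],
       [-5.67843337e-04,  9.64999247e-01,  2.62252036e-01,
        -6.64658219e+01],
       [ 0.00000000e+00,  0.00000000e+00,  0.00000000e+00,
         1.00000000e+00]])}
```

View pics/top0.png

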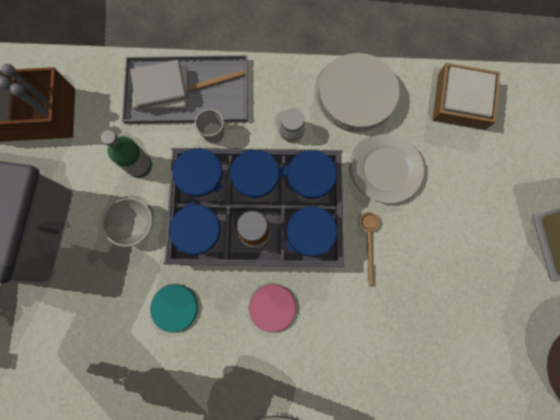

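View pics/scene0.png

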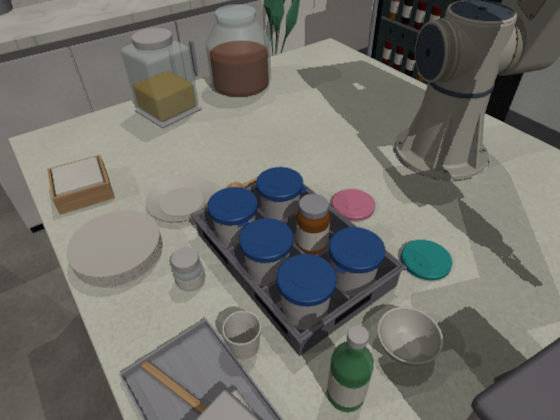

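```bash
cat > h.py <<'E'
import numpy as np, cv2
from rig import r, grab_frame, camera_params
from scipy.spatial.transform import Rotation as R
def ray(n,u,v):
    p=camera_params(n); f=210/np.tan(np.radians(p['vertical_fov']/2))
    d=np.array([(u-p['cx'])/f,(v-p['cy'])/f,1.]); P=p['pose']
    return P[:3,3],P[:3,:3]@d
def onplane(n,u,v,z):
    o,d=ray(n,u,v); return o+d*(z-o[2])/d[2]
def lids(n):
    img=cv2.imread(f'pics/{n}0.png'); hsv=cv2.cvtColor(img,cv2.COLOR_BGR2HSV)
    m=cv2.inRange(hsv,(105,150,60),(125,255,255))
    c,_=cv2.findContours(m,cv2.RETR_EXTERNAL,cv2.CHAIN_APPROX_NONE)
    return [cv2.fitEllipse(cv2.convexHull(k)) for k in c if cv2.contourArea(k)>300]
E
python3 - <<'E'
from h import *
for n in ("top","scene"):
    for e in lids(n):
        p=onplane(n,*e[0],111); print(n,np.round(e[0],1),np.round(e[1],1),np.round(p,1))
print(R.from_euler('xyz',r.sense()['tcp_rot']).as_matrix().round(3))
E
```

```text
top [310.5 231.5] [48.6 52.3] [502.4 -49.7 111. ]
top [194.1 228.6] [48.6 50.9] [498.6 189.  111. ]
top [310.4 173.6] [45.2 51.9] [625.5 -46.1 111. ]
top [254.5 172.9] [45.8 49.5] [622.4  71.6 111. ]
top [196.6 171.7] [45.7 48.4] [619.9 193.7 111. ]
scene [306.2 279.5] [51.7 59.4] [624.  199.9 111. ]
scene [355.7 250.7] [47.3 56. ] [510.9 201.3 111. ]
scene [250.4 224.6] [58.2 95.1] [631.3  31.7 111. ]
scene [280.1 184.2] [33.4 48.7] [514.6 -33.6 111. ]
[[-0.     0.345  0.939]
 [-0.001  0.939 -0.345]
 [-1.    -0.001  0.   ]]
```

Run:
```python
from h import *
L={4:(310.5,231.5),5:(194.1,228.6),3:(310.4,173.6),2:(254.5,172.9),1:(196.6,171.7)}
N={1:(61,121),2:(61,0),3:(61,-121),4:(-61,-121),5:(-61,121)}
P=np.array([onplane("top",*L[i],111)[:2] for i in N]);Q=np.array(list(N.values()),float)
Pc=P-P.mean(0);Qc=Q-Q.mean(0)
a=np.arctan2((Qc[:,0]*Pc[:,1]-Qc[:,1]*Pc[:,0]).sum(),(Qc*Pc).sum()); c,s=np.cos(a),np.sin(a);M=np.array([[c,-s],[s,c]])
t=P.mean(0)-M@Q.mean(0); F=Q@M.T+t
print("yaw",a,"origin",t);print(np.c_[list(N),F.round(1),(P-F).round(1)])
# crate base outline top corners z=62 ; check
for uv in [(172,150),(341,151),(343,266),(166,264)]: print(onplane("top",*uv,62).round(0))
print("bottle cap",onplane("top",109,137,190).round(0),"bowl",onplane("top",128,222,40).round(0),"jar cap",onplane("top",252,224,125).round(0))
s=r.sense();print(s['clock'],s['eef_pos'],s['contact_force'])
```

```text
yaw 0.021825322790005593 origin [561.58171173  71.45069216]
[[ 1.000e+00  6.199e+02  1.938e+02 -0.000e+00  0.000e+00]
 [ 2.000e+00  6.226e+02  7.280e+01 -3.000e-01 -1.100e+00]
 [ 3.000e+00  6.252e+02 -4.820e+01  4.000e-01  2.100e+00]
 [ 4.000e+00  5.032e+02 -5.090e+01 -8.000e-01  1.200e+00]
 [ 5.000e+00  4.980e+02  1.911e+02  7.000e-01 -2.100e+00]]
[683. 264.  62.]
[ 696. -117.   62.]
[ 439. -124.   62.]
[427. 253.  62.]
bottle cap [660. 352. 190.] bowl [518. 353.  40.] jar cap [511.  70. 125.]
0.1 [215.22259803 586.2811398  198.4173008 ] [-0.28350444 -0.08650505  0.20756841]
```

Call:
{"method": "drive_tool", "body": {"rows": [-15,-136,201,-10,0,0,0,-15,-273,402,-20,0,0,0,-15,-273,402,-20,0,0,0,-15,-273,402,-20,0,0,0,-15,-273,402,-20,0,0,0,-15,-273,402,-20,0,0,0,-15,-273,402,-20,0,0,0,-15,-273,402,-20,0,0,0,-15,-273,402,-20,0,0,0,-15,-273,402,-20,0,0,0], "newtons": 40}}

```text
clock: 1.35
eef_pos: [498.1, 191.5, 213.4]
tcp_rot: [-2.474, 1.569, -2.477]
contact_force: [-1.3, 0.5, -0.8]
opening: 0.001
```

Call:
{"method": "drive_tool", "body": {"rows": [50,0,0,0,0,0,0,91,0,0,0,0,0,0,91,0,0,0,0,0,0,91,0,0,0,0,0,0]}}

```text
clock: 1.85
eef_pos: [498.3, 192.5, 123.7]
tcp_rot: [-2.14, 1.57, -2.142]
contact_force: [0.5, -0.8, -0.7]
opening: 0.001
```

Run:
```python
from h import *
s=r.sense();print(s['eef_pos'],s['contact_force'],R.from_euler('xyz',s['tcp_rot']).as_matrix().round(3))
f=grab_frame("wrist");cv2.imwrite("pics/w1.png",f[:,:,::-1])
s=r.sense();print(s['eef_pos'],s['contact_force'])
```

```text
[498.29432384 192.54020972 123.69582267] [ 0.51790367 -0.82788053 -0.67340628] [[-0.     0.002  1.   ]
 [-0.001  1.    -0.002]
 [-1.    -0.001 -0.   ]]
[498.81341156 192.49557623 124.19026708] [-0.83813174  0.03117518  0.93859933]
```

View pics/w1.png

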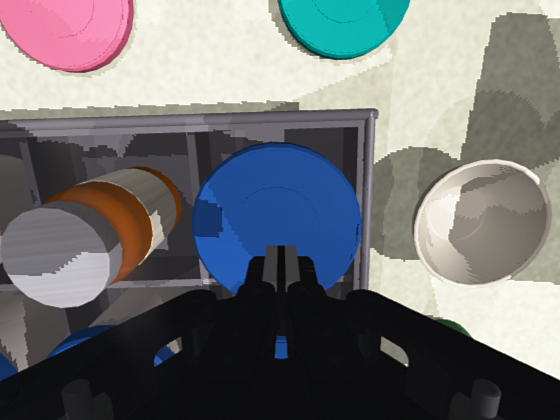

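Call:
{"method": "drive_tool", "body": {"rows": [6,0,0,0,0,0,0,6,0,0,0,0,0,0,6,0,0,0,0,0,0]}}

```text
clock: 2.28
eef_pos: [499.0, 192.5, 118.6]
tcp_rot: [0.034, 1.569, 0.031]
contact_force: [0.2, 0.2, -0.2]
opening: -0.002
```

Call:
{"method": "drive_tool", "body": {"rows": [2,0,0,0,0,0,0,2,0,0,0,0,0,0]}}

```text
clock: 2.52
eef_pos: [498.9, 192.5, 116.4]
tcp_rot: [-0.025, 1.57, -0.028]
contact_force: [1.0, 0.5, -0.6]
opening: 0.002
```

Call:
{"method": "drive_tool", "body": {"rows": [2,0,0,0,0,0,0,2,0,0,0,0,0,0]}}

```text
clock: 2.78
eef_pos: [498.8, 192.4, 114.2]
tcp_rot: [-0.267, 1.57, -0.27]
contact_force: [-0.2, 0.9, -0.1]
opening: 0.005
```

Call:
{"method": "drive_tool", "body": {"rows": [1.5,0,0,0,0,0,0,1.5,0,0,0,0,0,0]}}

```text
clock: 3.02
eef_pos: [498.7, 192.3, 112.6]
tcp_rot: [-0.491, 1.57, -0.494]
contact_force: [-0.3, -0.3, 1.1]
opening: -0.0
```

Call:
{"method": "drive_tool", "body": {"rows": [1.5,0,0,0,0,0,0,1.5,0,0,0,0,0,0]}}

```text
clock: 3.28
eef_pos: [498.6, 192.3, 110.9]
tcp_rot: [-0.938, 1.57, -0.941]
contact_force: [-0.8, -0.2, -0.3]
opening: 0.003
```

Call:
{"method": "drive_tool", "body": {"rows": [1,0,0,0,0,0,0,1,0,0,0,0,0,0]}}

```text
clock: 3.52
eef_pos: [498.5, 192.3, 109.8]
tcp_rot: [-1.36, 1.57, -1.363]
contact_force: [0.4, -0.7, 0.5]
opening: -0.0
```

Call:
{"method": "drive_tool", "body": {"rows": [1,0,0,0,0,0,0,1,0,0,0,0,0,0]}}

```text
clock: 3.78
eef_pos: [498.4, 192.2, 108.7]
tcp_rot: [-1.618, 1.57, -1.621]
contact_force: [0.6, -0.5, -0.1]
opening: 0.002
```

Call:
{"method": "drive_tool", "body": {"rows": [1,0,0,0,0,0,0,1,0,0,0,0,0,0]}}

```text
clock: 4.03
eef_pos: [498.4, 192.2, 107.7]
tcp_rot: [-1.864, 1.57, -1.867]
contact_force: [-0.9, 0.3, 0.7]
opening: 0.001
```

Call:
{"method": "drive_tool", "body": {"rows": [1,0,0,0,0,0,0,1,0,0,0,0,0,0]}}

```text
clock: 4.28
eef_pos: [498.3, 192.2, 106.5]
tcp_rot: [-2.128, 1.57, -2.131]
contact_force: [-1.1, -0.5, -0.0]
opening: -0.0
```

Call:
{"method": "drive_tool", "body": {"rows": [1,0,0,0,0,0,0,1,0,0,0,0,0,0]}}

```text
clock: 4.53
eef_pos: [498.3, 192.2, 105.5]
tcp_rot: [-2.211, 1.57, -2.214]
contact_force: [0.2, -1.0, 0.1]
opening: -0.003
```

Call:
{"method": "drive_tool", "body": {"rows": [0.7,0,0,0,0,0,0,0.7,0,0,0,0,0,0]}}

```text
clock: 4.78
eef_pos: [498.2, 192.2, 104.7]
tcp_rot: [-2.248, 1.57, -2.251]
contact_force: [-0.7, 0.1, -0.8]
opening: 0.001
```

Run:
```python
from h import *
s=r.sense();print(s['eef_pos'],s['contact_force'])
f=grab_frame("wrist");cv2.imwrite("pics/w2.png",f[:,:,::-1])
f=grab_frame("scene");cv2.imwrite("pics/s2.png",cv2.resize(f[170:330,200:420,::-1],None,fx=3,fy=3))
s=r.sense();print(s['eef_pos'],s['contact_force'])
```

```text
[498.22716487 192.16416119 104.70782873] [-0.68094029  0.07060411 -0.77798944]
[498.25977969 192.18978806 104.74739723] [ 0.37761499  0.28674071 -0.62061038]
```

View pics/w2.png

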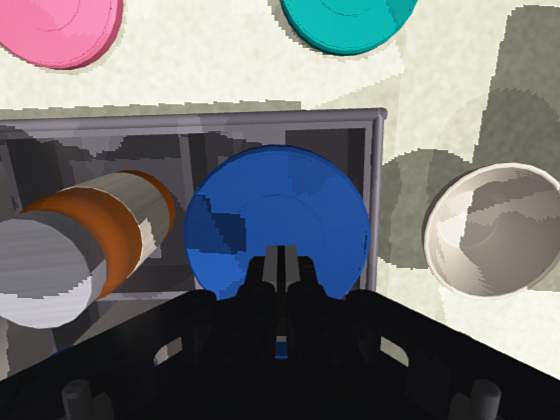

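View pics/s2.png

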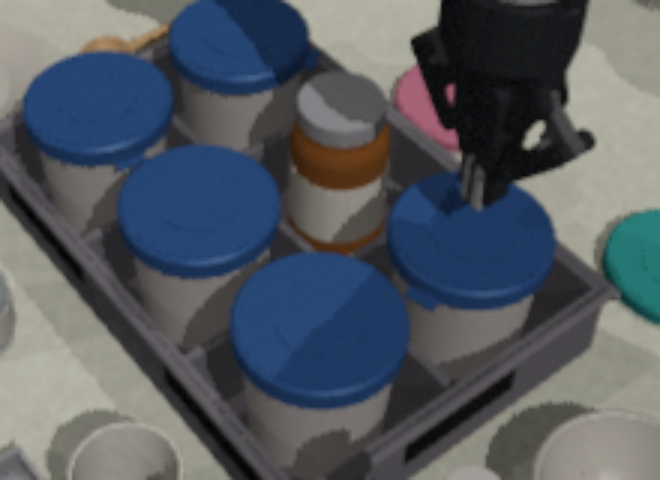

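Run:
```python
from h import *
p=camera_params("wrist");f=210/np.tan(np.radians(p['vertical_fov']/2))
C=np.linalg.inv(p['tool_from_camera'])
def pr(x): 
    c=C[:3,:3]@np.array(x)+C[:3,3]; return (p['cx']+f*c[0]/c[2],p['cy']+f*c[1]/c[2])
print("wrist tcp",pr([0,0,0]), pr([0,0,11]),pr([0,0,-11]), pr([-13,0,-11]))
def ps(n,x):
    p=camera_params(n);f=210/np.tan(np.radians(p['vertical_fov']/2));C=np.linalg.inv(p['pose']);c=C[:3,:3]@np.array(x)+C[:3,3]; return np.array((p['cx']+f*c[0]/c[2],p['cy']+f*c[1]/c[2]))
print("scene", (ps("scene",[498.2,192.2,104.7])-[200,170])*3)
for z in (105,111,117): print((ps("scene",[498,191.1,z])-[200,170])*3)
g=cv2.imread('pics/w2.png');h=cv2.cvtColor(g,cv2.COLOR_BGR2HSV);m=cv2.inRange(h,(100,150,60),(125,255,255))
ys,xs=np.where(m); 
for x in (200,240,280,320,350):
    yy=ys[xs==x]; print(x,yy.min(),yy.max())
for y in (160,200,220,240,260): xx=xs[ys==y];print(y,xx.min(),xx.max())
```

```text
wrist tcp (np.float64(283.12277211946264), np.float64(240.5563367039148)) (np.float64(283.07575023038277), np.float64(258.82953023316327)) (np.float64(283.17127686402495), np.float64(221.70689016277532)) (np.float64(283.3499869999587), np.float64(229.503781631302))
scene [471.26472878 230.5609927 ]
[470.34684923 229.01595291]
[471.41350503 222.57699428]
[472.49147482 216.06973774]
200 184 284
240 153 285
280 146 358
320 156 284
350 180 288
160 226 328
200 191 362
220 185 368
240 184 369
260 188 365
```

Run:
```python
import cv2
a=cv2.imread('pics/w2.png')[200:300,220:340];a=cv2.convertScaleAbs(cv2.resize(a,None,fx=5,fy=5,interpolation=cv2.INTER_NEAREST),alpha=2,beta=20)
cv2.imwrite('pics/z1.png',a)
b=cv2.imread('pics/s2.png')[100:320,370:580];cv2.imwrite('pics/z2.png',cv2.convertScaleAbs(cv2.resize(b,None,fx=2.6,fy=2.6),alpha=2,beta=20))
```

```text
(no output)
```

View pics/z1.png

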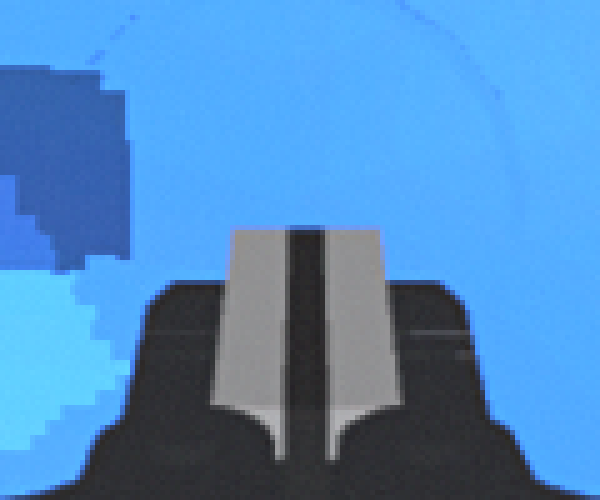

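View pics/z2.png

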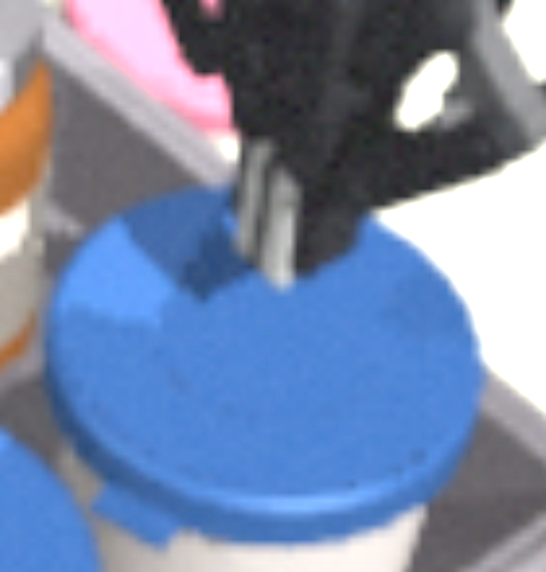

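Run:
```python
from h import *
s=r.sense();p=camera_params("wrist");f=210/np.tan(np.radians(p['vertical_fov']/2))
T=np.eye(4);T[:3,:3]=R.from_euler('xyz',s['tcp_rot']).as_matrix();T[:3,3]=s['eef_pos'];W=T@p['tool_from_camera']
for uv,sv in [((289,246),(359.5,239.5)),((281,246),(357.5,238)),((295,246),(359.9,239.5))]:
    d=W[:3,:3]@np.array([(uv[0]-p['cx'])/f,(uv[1]-p['cy'])/f,1]);o=W[:3,3]
    o2,d2=ray("scene",*sv)
    A=np.c_[d,-d2];k=np.linalg.lstsq(A,o2-o,rcond=None)[0];a=o+k[0]*d;b=o2+k[1]*d2
    print(a.round(1),b.round(1))
print(s['eef_pos'])
# wrist lid width: 104 mm across 185px -> depth
print(f*104/185.5)
```

```text
[494.1 195.  123.1] [495.5 192.6 123.6]
[494.2 191.  123. ] [495.9 187.8 123.7]
[493.6 198.  124.4] [495.9 194.  125.1]
[498.25977969 192.18978806 104.74739723]
187.32452730390844
```

Call:
{"method": "drive_tool", "body": {"rows": [2,0,0,0,0,0,0,2,0,0,0,0,0,0]}}

```text
clock: 5.12
eef_pos: [498.1, 192.1, 102.5]
tcp_rot: [-2.372, 1.57, -2.375]
contact_force: [0.1, 0.3, -0.7]
opening: -0.001
```

Call:
{"method": "drive_tool", "body": {"rows": [2,0,0,0,0,0,0,2,0,0,0,0,0,0]}}

```text
clock: 5.38
eef_pos: [498.0, 192.0, 100.3]
tcp_rot: [-2.489, 1.569, -2.492]
contact_force: [0.1, -1.2, 0.5]
opening: -0.001
```

Call:
{"method": "drive_tool", "body": {"rows": [2,0,0,0,0,0,0,2,0,0,0,0,0,0]}}

```text
clock: 5.62
eef_pos: [497.8, 192.0, 98.2]
tcp_rot: [-2.529, 1.569, -2.531]
contact_force: [-0.3, -0.2, -0.2]
opening: -0.0
```

Call:
{"method": "drive_tool", "body": {"rows": [2,0,0,0,0,0,0,2,0,0,0,0,0,0]}}

```text
clock: 5.88
eef_pos: [497.7, 191.9, 96.0]
tcp_rot: [-2.563, 1.569, -2.566]
contact_force: [0.3, -0.6, -0.4]
opening: 0.002
```

Call:
{"method": "drive_tool", "body": {"rows": [1.5,0,0,0,0,0,0,1.5,0,0,0,0,0,0]}}

```text
clock: 6.12
eef_pos: [497.6, 191.9, 94.3]
tcp_rot: [-2.585, 1.568, -2.588]
contact_force: [-0.8, -0.5, 0.4]
opening: 0.001
```

Run:
```python
from h import *
s=r.sense();print(s['eef_pos'],s['contact_force'],s['opening'])
f=grab_frame("scene");cv2.imwrite("pics/s3.png",cv2.convertScaleAbs(cv2.resize(f[190:290,310:410,::-1],None,fx=5,fy=5),alpha=1.8))
```

```text
[497.55145198 191.89810002  94.33393867] [-0.79331324 -0.49384737  0.39147293] 0.0011738469918113191
```

View pics/s3.png

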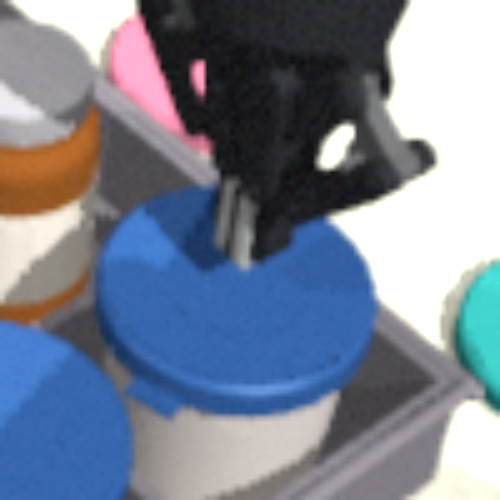

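Call:
{"method": "drive_tool", "body": {"rows": [2,0,0,0,0,0,0,2,0,0,0,0,0,0]}}

```text
clock: 6.42
eef_pos: [497.5, 191.9, 92.2]
tcp_rot: [-2.601, 1.568, -2.604]
contact_force: [-0.1, 0.8, -0.1]
opening: 0.002
```

Call:
{"method": "drive_tool", "body": {"rows": [1.5,0,0,0,0,0,0,1.5,0,0,0,0,0,0]}}

```text
clock: 6.68
eef_pos: [497.4, 191.8, 90.6]
tcp_rot: [-2.619, 1.568, -2.622]
contact_force: [-0.6, 0.3, 0.3]
opening: -0.0
```

Call:
{"method": "drive_tool", "body": {"rows": [1.5,0,0,0,0,0,0,1.5,0,0,0,0,0,0]}}

```text
clock: 6.92
eef_pos: [497.3, 191.8, 89.0]
tcp_rot: [-2.633, 1.568, -2.636]
contact_force: [-0.5, 0.3, 0.6]
opening: -0.005
```

Call:
{"method": "drive_tool", "body": {"rows": [1.5,0,0,0,0,0,0,1.5,0,0,0,0,0,0]}}

```text
clock: 7.18
eef_pos: [497.2, 191.8, 87.3]
tcp_rot: [-2.646, 1.568, -2.649]
contact_force: [0.1, 0.3, -0.7]
opening: 0.002
```

Call:
{"method": "drive_tool", "body": {"rows": [1.2,0,0,0,0,0,0,1.2,0,0,0,0,0,0]}}

```text
clock: 7.42
eef_pos: [497.1, 191.7, 86.0]
tcp_rot: [-2.648, 1.567, -2.651]
contact_force: [-0.2, 0.4, 0.7]
opening: -0.001
```

Call:
{"method": "drive_tool", "body": {"rows": [1.2,0,0,0,0,0,0,1.2,0,0,0,0,0,0]}}

```text
clock: 7.68
eef_pos: [497.0, 191.7, 84.7]
tcp_rot: [-2.655, 1.567, -2.657]
contact_force: [-0.9, -0.2, 0.1]
opening: 0.002
```

Run:
```python
from h import *
f=grab_frame("wrist")[:,:,::-1]
cv2.imwrite("pics/w4.png",cv2.convertScaleAbs(f,alpha=1.8))
f=grab_frame("scene");cv2.imwrite("pics/s4.png",cv2.convertScaleAbs(cv2.resize(f[190:290,310:410,::-1],None,fx=5,fy=5),alpha=1.8))
print(r.sense()['contact_force'])
```

```text
[-0.60008281  0.6920886   0.4116818 ]
```

View pics/w4.png

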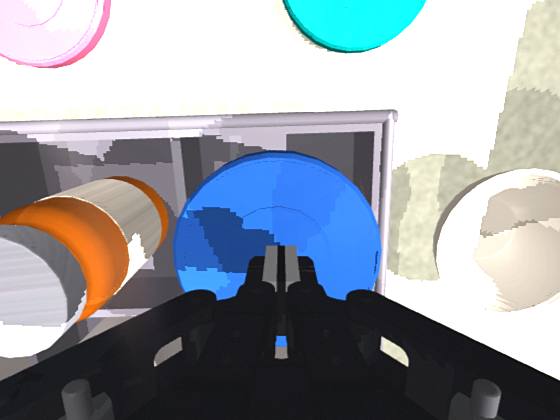

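View pics/s4.png

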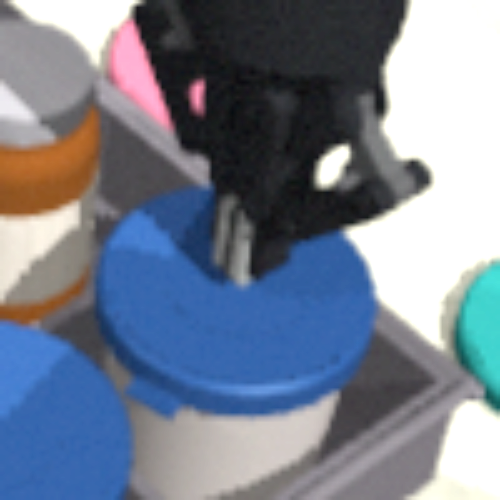

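Call:
{"method": "drive_tool", "body": {"rows": [1.2,0,0,0,0,0,0,1.2,0,0,0,0,0,0]}}

```text
clock: 8.02
eef_pos: [497.0, 191.7, 83.5]
tcp_rot: [-2.653, 1.567, -2.656]
contact_force: [-0.8, -1.3, -1.0]
opening: 0.002
```

Call:
{"method": "drive_tool", "body": {"rows": [1.2,0,0,0,0,0,0,1.2,0,0,0,0,0,0]}}

```text
clock: 8.28
eef_pos: [496.9, 191.7, 82.2]
tcp_rot: [-2.656, 1.567, -2.659]
contact_force: [-0.3, -0.5, 0.7]
opening: 0.0
```

Call:
{"method": "drive_tool", "body": {"rows": [1.2,0,0,0,0,0,0,1.2,0,0,0,0,0,0]}}

```text
clock: 8.52
eef_pos: [496.8, 191.6, 80.9]
tcp_rot: [-2.667, 1.567, -2.67]
contact_force: [0.1, -0.5, 0.3]
opening: -0.0
```

Call:
{"method": "drive_tool", "body": {"rows": [1.2,0,0,0,0,0,0,1.2,0,0,0,0,0,0]}}

```text
clock: 8.78
eef_pos: [496.7, 191.6, 79.6]
tcp_rot: [-2.669, 1.567, -2.672]
contact_force: [0.5, -0.3, -1.0]
opening: 0.003
```

Run:
```python
from h import *
s=r.sense();print(s['qpos'].round(4),s['joint_efforts'].round(2),s['wrist_torque'])
f=grab_frame("wrist")[:,:,::-1]
cv2.imwrite("pics/w5.png",cv2.convertScaleAbs(cv2.resize(f[140:340,160:400],None,fx=3,fy=3),alpha=1.8))
f=grab_frame("scene");cv2.imwrite("pics/s5.png",cv2.convertScaleAbs(cv2.resize(f[190:290,310:410,::-1],None,fx=5,fy=5),alpha=1.8))
```

```text
[ 3.6560e-01  3.6300e-01  1.9300e+00 -6.0000e-04  8.5280e-01 -1.2019e+00] [  0.   -53.47 -26.52  -0.     0.     0.  ] [-0.0240514  -0.03594639  0.0348452 ]
```

View pics/w5.png

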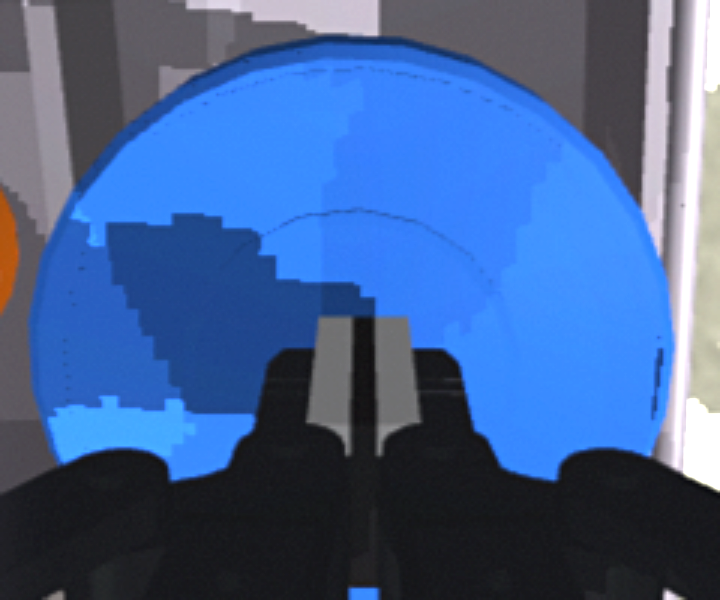

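View pics/s5.png

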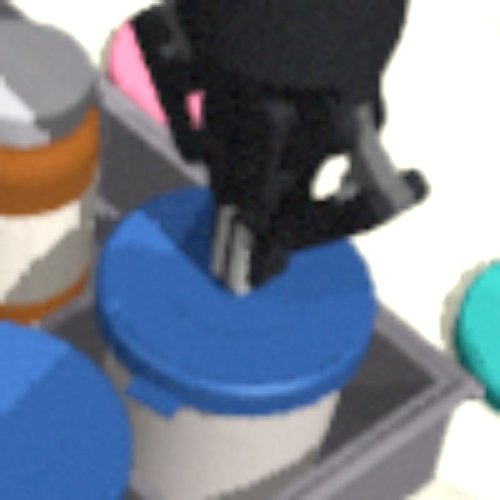

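Call:
{"method": "drive_tool", "body": {"rows": [1.0,0,0,0,0,0,0,1.0,0,0,0,0,0,0]}}

```text
clock: 9.12
eef_pos: [496.8, 191.6, 78.6]
tcp_rot: [-2.668, 1.567, -2.671]
contact_force: [-0.1, -0.1, -0.3]
opening: -0.002
```

Call:
{"method": "drive_tool", "body": {"rows": [1.0,0,0,0,0,0,0,1.0,0,0,0,0,0,0]}}

```text
clock: 9.38
eef_pos: [496.7, 191.6, 77.5]
tcp_rot: [-2.674, 1.566, -2.677]
contact_force: [0.2, -0.3, -0.6]
opening: 0.001
```

Call:
{"method": "drive_tool", "body": {"rows": [1.0,0,0,0,0,0,0,1.0,0,0,0,0,0,0]}}

```text
clock: 9.62
eef_pos: [496.6, 191.5, 76.4]
tcp_rot: [-2.677, 1.566, -2.68]
contact_force: [-0.5, -1.2, -0.2]
opening: -0.0
```

Call:
{"method": "drive_tool", "body": {"rows": [1.0,0,0,0,0,0,0,1.0,0,0,0,0,0,0]}}

```text
clock: 9.88
eef_pos: [496.6, 191.5, 75.3]
tcp_rot: [-2.674, 1.566, -2.677]
contact_force: [0.2, 0.0, 0.4]
opening: -0.002
```

Run:
```python
from h import *
s=r.sense();print(s['qpos'].round(4),s['joint_efforts'].round(2),s['contact_force'])
f=grab_frame("wrist")[:,:,::-1]
cv2.imwrite("pics/w6.png",cv2.convertScaleAbs(cv2.resize(f[140:340,160:400],None,fx=3,fy=3),alpha=1.8))
f=grab_frame("scene");cv2.imwrite("pics/s6.png",cv2.convertScaleAbs(cv2.resize(f[190:290,310:410,::-1],None,fx=5,fy=5),alpha=1.8))
```

```text
[ 3.6560e-01  3.6930e-01  1.9327e+00 -6.0000e-04  8.4420e-01 -1.2019e+00] [-0.000e+00 -5.361e+01 -2.620e+01 -0.000e+00  1.000e-02  0.000e+00] [0.17191987 0.00403776 0.40241506]
```

View pics/w6.png

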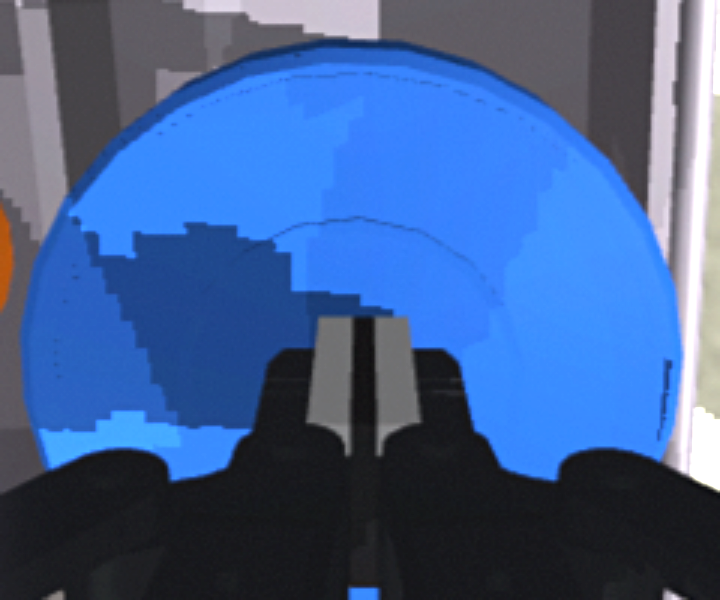

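View pics/s6.png

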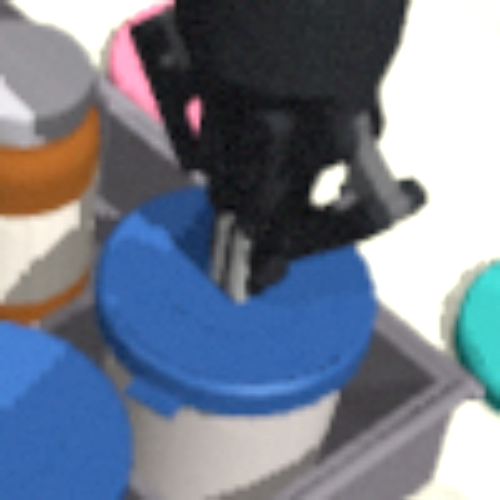

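Call:
{"method": "drive_tool", "body": {"rows": [1.0,0,0,0,0,0,0,1.0,0,0,0,0,0,0]}}

```text
clock: 10.22
eef_pos: [496.7, 191.6, 75.0]
tcp_rot: [-2.675, 1.567, -2.678]
contact_force: [-2.8, -0.7, 7.5]
opening: -0.003
```

Call:
{"method": "drive_tool", "body": {"rows": [1.0,0,0,0,0,0,0,1.0,0,0,0,0,0,0]}}

```text
clock: 10.48
eef_pos: [496.7, 191.6, 74.8]
tcp_rot: [-2.677, 1.567, -2.68]
contact_force: [-3.8, -1.1, 11.7]
opening: -0.0
```

Call:
{"method": "drive_tool", "body": {"rows": [1.0,0,0,0,0,0,0,1.0,0,0,0,0,0,0]}}

```text
clock: 10.72
eef_pos: [496.7, 191.6, 74.8]
tcp_rot: [-2.672, 1.567, -2.675]
contact_force: [-5.2, -1.4, 12.5]
opening: -0.002
```

Call:
{"method": "drive_tool", "body": {"rows": [1.0,0,0,0,0,0,0,1.0,0,0,0,0,0,0]}}

```text
clock: 10.98
eef_pos: [496.8, 191.6, 74.8]
tcp_rot: [-2.666, 1.567, -2.669]
contact_force: [-3.6, -2.5, 13.4]
opening: -0.001
```

Call:
{"method": "drive_tool", "body": {"rows": [-6,0,0,0,0,0,0,-6,0,28,0,0,0,0,-6,0,28,0,0,0,0,-2,0,28,0,0,0,0,0,0,28,0,0,0,0,0.3,0,28,0,0,0,0,0.3,0,28,0,0,0,0]}}

```text
clock: 11.85
eef_pos: [523.9, 191.4, 74.8]
tcp_rot: [-2.672, 1.566, -2.675]
contact_force: [-3.5, -0.1, 8.9]
opening: -0.0
```

Call:
{"method": "drive_tool", "body": {"rows": [-6,0,0,0,0,0,0,-6,28,-28,0,0,0,0,-6,28,-28,0,0,0,0,-2,28,-28,0,0,0,0,0,28,-28,0,0,0,0,0,28,-28,0,0,0,0,0.2,28,-28,0,0,0,0]}}

```text
clock: 12.72
eef_pos: [496.3, 219.1, 74.9]
tcp_rot: [-2.716, 1.566, -2.72]
contact_force: [-3.1, 0.0, 6.1]
opening: 0.001
```

Call:
{"method": "drive_tool", "body": {"rows": [-30,0,0,0,0,0,0,-30,-12,60,0,0,0,0,-30,-25,123,0,0,0,0,-30,-25,123,0,0,0,0,-30,-25,123,0,0,0,0]}}

```text
clock: 13.35
eef_pos: [618.8, 193.0, 103.5]
tcp_rot: [-2.761, 1.564, -2.766]
contact_force: [-0.3, -0.6, -0.5]
opening: 0.004
```

```bash
cat > lidh.py <<'E'
from h import *
import sys
def meas(name):
    s=r.sense(); f=grab_frame("wrist")[:,:,::-1]; cv2.imwrite(f"pics/{name}.png",f)
    p=camera_params("wrist");fl=210/np.tan(np.radians(p['vertical_fov']/2))
    h=cv2.cvtColor(f,cv2.COLOR_BGR2HSV);m=cv2.inRange(h,(100,150,60),(125,255,255))
    n,lab,st,ce=cv2.connectedComponentsWithStats(m[:290])
    k=[i for i in range(1,n) if lab[235,225:345].tolist().count(i)>0 or lab[225,280]==i]
    k=lab[235,240]; M=lab==k
    W=[(np.where(M[y])[0].max()-np.where(M[y])[0].min()+1,y) for y in range(190,275) if M[y].any()]
    w=np.median(sorted([a for a,_ in W])[-8:]); yb=np.median([y for a,y in W if a>=w-0.5])
    xs=np.where(M[int(yb)])[0]; d=fl*104/w
    z=s['eef_pos'][2]
    print(name,"eef",s['eef_pos'].round(1),"w",w,"row",yb,"xc",(xs.min()+xs.max())/2,"depth",round(d,1),"contact z est",round(z-((d-187.3)/.965+29.6),1))
if __name__=="__main__": meas(sys.argv[1])
E
python3 lidh.py l1
```

```text
l1 eef [618.8 193.  103.5] w 194.5 row 238.5 xc 281.0 depth 178.7 contact z est 82.8
```

View pics/l1.png

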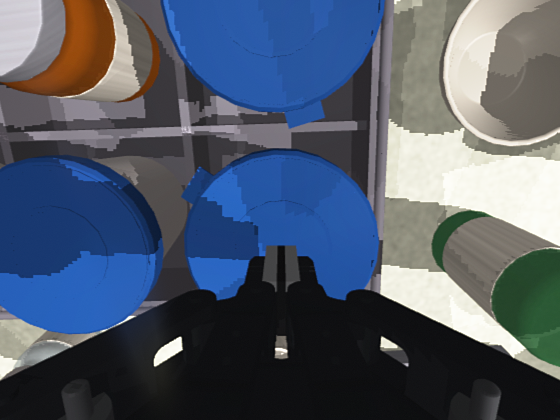

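Call:
{"method": "drive_tool", "body": {"rows": [10,0,0,0,0,0,0,18,0,0,0,0,0,0,18,0,0,0,0,0,0]}}

```text
clock: 13.78
eef_pos: [616.9, 193.3, 84.6]
tcp_rot: [-2.78, 1.562, -2.783]
contact_force: [0.5, -0.2, -1.0]
opening: -0.003
```

Call:
{"method": "drive_tool", "body": {"rows": [0.8,0,0,0,0,0,0,0.8,0,0,0,0,0,0]}}

```text
clock: 14.02
eef_pos: [616.9, 193.4, 83.9]
tcp_rot: [-2.783, 1.562, -2.786]
contact_force: [0.5, 0.7, 1.0]
opening: -0.0
```

Call:
{"method": "drive_tool", "body": {"rows": [0.8,0,0,0,0,0,0,0.8,0,0,0,0,0,0]}}

```text
clock: 14.28
eef_pos: [617.0, 193.4, 83.2]
tcp_rot: [-2.785, 1.562, -2.788]
contact_force: [0.2, -0.3, 0.1]
opening: 0.001
```

Call:
{"method": "drive_tool", "body": {"rows": [0.8,0,0,0,0,0,0,0.8,0,0,0,0,0,0]}}

```text
clock: 14.52
eef_pos: [616.9, 193.4, 82.3]
tcp_rot: [-2.784, 1.562, -2.788]
contact_force: [-0.2, -0.2, -0.5]
opening: 0.004
```

Call:
{"method": "drive_tool", "body": {"rows": [0.8,0,0,0,0,0,0,0.8,0,0,0,0,0,0]}}

```text
clock: 14.78
eef_pos: [617.0, 193.4, 81.7]
tcp_rot: [-2.783, 1.562, -2.786]
contact_force: [-0.2, 0.4, 1.6]
opening: 0.001
```

Contact likely just starting; one smaller step.

Call:
{"method": "drive_tool", "body": {"rows": [0.5,0,0,0,0,0,0,0.5,0,0,0,0,0,0]}}

```text
clock: 15.02
eef_pos: [617.1, 193.4, 81.6]
tcp_rot: [-2.778, 1.563, -2.782]
contact_force: [-1.9, 0.1, 4.2]
opening: 0.004
```

Call:
{"method": "drive_tool", "body": {"rows": [-6,0,0,0,0,0,0,-6,0,30,0,0,0,0,-6,0,30,0,0,0,0,-2,0,30,0,0,0,0,0,0,30,0,0,0,0,0.3,0,30,0,0,0,0,0.3,0,30,0,0,0,0]}}

```text
clock: 15.9
eef_pos: [646.8, 193.3, 81.1]
tcp_rot: [-2.783, 1.563, -2.786]
contact_force: [0.2, -0.2, 0.3]
opening: -0.001
```

Call:
{"method": "drive_tool", "body": {"rows": [0.6,0,0,0,0,0,0,0.6,0,0,0,0,0,0]}}

```text
clock: 16.15
eef_pos: [646.9, 193.4, 80.6]
tcp_rot: [-2.782, 1.563, -2.785]
contact_force: [0.9, 0.3, 0.4]
opening: -0.004
```

Call:
{"method": "drive_tool", "body": {"rows": [0.6,0,0,0,0,0,0,0.6,0,0,0,0,0,0]}}

```text
clock: 16.4
eef_pos: [646.9, 193.4, 80.3]
tcp_rot: [-2.781, 1.563, -2.784]
contact_force: [-0.5, -0.6, 3.9]
opening: -0.002
```

Call:
{"method": "drive_tool", "body": {"rows": [-8,0,0,0,0,0,0,-8,-28,-27,0,0,0,0,-8,-28,-27,0,0,0,0,-3,-28,-27,0,0,0,0,-1,-28,-27,0,0,0,0,-0.5,-28,-27,0,0,0,0,-0.5,-28,-27,0,0,0,0]}}

```text
clock: 17.27
eef_pos: [620.4, 166.0, 81.3]
tcp_rot: [-2.783, 1.563, -2.785]
contact_force: [-1.9, -0.0, 5.1]
opening: -0.002
```

Call:
{"method": "drive_tool", "body": {"rows": [-6,0,0,0,0,0,0,-6,28,-36,0,0,0,0,-6,28,-36,0,0,0,0,-2,28,-36,0,0,0,0,0,28,-36,0,0,0,0,0.7,28,-36,0,0,0,0,0.7,28,-36,0,0,0,0]}}

```text
clock: 18.15
eef_pos: [584.6, 193.8, 80.6]
tcp_rot: [-2.785, 1.563, -2.788]
contact_force: [-0.7, 0.3, -1.2]
opening: 0.001
```

Call:
{"method": "drive_tool", "body": {"rows": [0.6,0,0,0,0,0,0,0.6,0,0,0,0,0,0]}}

```text
clock: 18.4
eef_pos: [584.7, 193.7, 80.0]
tcp_rot: [-2.78, 1.563, -2.784]
contact_force: [0.3, 0.1, 0.0]
opening: -0.006
```

Call:
{"method": "drive_tool", "body": {"rows": [-8,0,0,0,0,0,0,-8,0,35,0,0,0,0,-8,0,35,0,0,0,0,-3,0,35,0,0,0,0,-2,0,35,0,0,0,0,-2,0,35,0,0,0,0]}}

```text
clock: 19.15
eef_pos: [619.0, 193.6, 81.7]
tcp_rot: [-2.789, 1.562, -2.792]
contact_force: [-0.6, 0.0, -0.0]
opening: -0.002
```

Call:
{"method": "drive_tool", "body": {"rows": [1,0,0,0,0,0,0,1,0,0,0,0,0,0]}}

```text
clock: 19.4
eef_pos: [619.2, 193.6, 81.5]
tcp_rot: [-2.765, 1.563, -2.768]
contact_force: [-1.8, -1.9, 7.3]
opening: -0.003
```

Call:
{"method": "drive_tool", "body": {"rows": [1.5,0,0,0,0,0,0,1.5,0,0,0,0,0,0]}}

```text
clock: 19.65
eef_pos: [619.2, 193.6, 81.2]
tcp_rot: [-2.746, 1.564, -2.749]
contact_force: [-3.5, -0.3, 10.9]
opening: -0.0
```

Call:
{"method": "drive_tool", "body": {"rows": [3,0,0,0,0,0,0,3,0,0,0,0,0,0]}}

```text
clock: 19.9
eef_pos: [619.2, 193.6, 79.5]
tcp_rot: [-2.725, 1.564, -2.728]
contact_force: [-3.2, -1.0, 11.4]
opening: -0.0
```

Call:
{"method": "drive_tool", "body": {"rows": [3,0,0,0,0,0,0,3,0,0,0,0,0,0]}}

```text
clock: 20.15
eef_pos: [619.2, 193.7, 77.9]
tcp_rot: [-2.687, 1.565, -2.69]
contact_force: [-2.9, -1.8, 11.9]
opening: 0.005
```

Call:
{"method": "drive_tool", "body": {"rows": [3,0,0,0,0,0,0,3,0,0,0,0,0,0,3,0,0,0,0,0,0]}}

```text
clock: 20.52
eef_pos: [619.4, 193.7, 77.6]
tcp_rot: [-2.626, 1.566, -2.628]
contact_force: [-7.2, -2.6, 22.5]
opening: 0.002
```

Call:
{"method": "drive_tool", "body": {"rows": [-6,0,0,0,0,0,0,-6,0,-30,0,0,0,0,-6,0,-30,0,0,0,0,-2,0,-30,0,0,0,0,-0.5,0,-30,0,0,0,0,-0.2,0,-30,0,0,0,0,0,0,-30,0,0,0,0]}}

```text
clock: 21.4
eef_pos: [589.9, 193.8, 77.9]
tcp_rot: [-2.588, 1.567, -2.591]
contact_force: [0.1, 0.6, 3.2]
opening: 0.001
```

Call:
{"method": "drive_tool", "body": {"rows": [-6,0,0,0,0,0,0,-6,0,58,0,0,0,0,-6,0,58,0,0,0,0,-2,0,58,0,0,0,0,-0.5,0,58,0,0,0,0,-0.2,0,58,0,0,0,0,0,0,58,0,0,0,0]}}

```text
clock: 22.28
eef_pos: [647.3, 193.7, 77.9]
tcp_rot: [-2.628, 1.566, -2.63]
contact_force: [-2.1, -0.8, 3.8]
opening: -0.001
```

Firm at both edges at the same height (77.9). Now the y side, then back to the middle.

Call:
{"method": "drive_tool", "body": {"rows": [-6,0,0,0,0,0,0,-6,-28,-28,0,0,0,0,-6,-28,-28,0,0,0,0,-2,-28,-28,0,0,0,0,-0.5,-28,-28,0,0,0,0,-0.2,-28,-28,0,0,0,0,0,-28,-28,0,0,0,0]}}

```text
clock: 23.15
eef_pos: [619.6, 166.2, 78.1]
tcp_rot: [-2.638, 1.566, -2.64]
contact_force: [0.5, 0.5, 0.8]
opening: -0.001
```

Call:
{"method": "drive_tool", "body": {"rows": [-6,0,0,0,0,0,0,-6,28,0,0,0,0,0,-6,28,0,0,0,0,0,-2,28,0,0,0,0,0,-0.5,28,0,0,0,0,0,0,28,0,0,0,0,0,0.3,28,0,0,0,0,0]}}

```text
clock: 24.02
eef_pos: [619.5, 193.6, 77.9]
tcp_rot: [-2.605, 1.566, -2.607]
contact_force: [-3.7, -3.6, 6.2]
opening: -0.002
```

Call:
{"method": "drive_tool", "body": {"rows": [-6,0,0,0,0,0,0,-6,28,0,0,0,0,0,-6,28,0,0,0,0,0,-2,28,0,0,0,0,0,-0.5,28,0,0,0,0,0,0,28,0,0,0,0,0,0.7,28,0,0,0,0,0]}}

```text
clock: 24.9
eef_pos: [619.4, 221.0, 77.7]
tcp_rot: [-2.588, 1.565, -2.591]
contact_force: [-4.1, -2.2, 10.9]
opening: -0.002
```

Call:
{"method": "drive_tool", "body": {"rows": [-6,0,0,0,0,0,0,-6,-56,0,0,0,0,0,-6,-56,0,0,0,0,0,-2,-56,0,0,0,0,0,-0.5,-56,0,0,0,0,0,0,-56,0,0,0,0,0,0.7,-56,0,0,0,0,0]}}

```text
clock: 25.78
eef_pos: [619.3, 165.8, 77.7]
tcp_rot: [-2.617, 1.565, -2.619]
contact_force: [-3.2, -0.4, 9.8]
opening: 0.004
```

Call:
{"method": "drive_tool", "body": {"rows": [-6,0,0,0,0,0,0,-6,28,0,0,0,0,0,-6,28,0,0,0,0,0,-2,28,0,0,0,0,0,-0.5,28,0,0,0,0,0,0,28,0,0,0,0,0,0.3,28,0,0,0,0,0]}}

```text
clock: 26.65
eef_pos: [619.1, 193.3, 77.8]
tcp_rot: [-2.662, 1.565, -2.665]
contact_force: [-3.0, -0.7, 7.9]
opening: 0.001
```

Run:
```python
from h import *
for n in("top","scene"):
    cv2.imwrite(f"pics/{n}9.png",grab_frame(n)[:,:,::-1])
s=r.sense();print(s['clock'],s['eef_pos'],s['contact_force'])
a=[cv2.imread(f"pics/{n}9.png") for n in("top","scene")];cv2.imwrite("pics/end.png",cv2.resize(np.hstack(a),(800,300)))
```

```text
26.75 [619.09058307 193.26787269  77.8362894 ] [-3.57727512  0.12084776  6.14500803]
```

View pics/end.png

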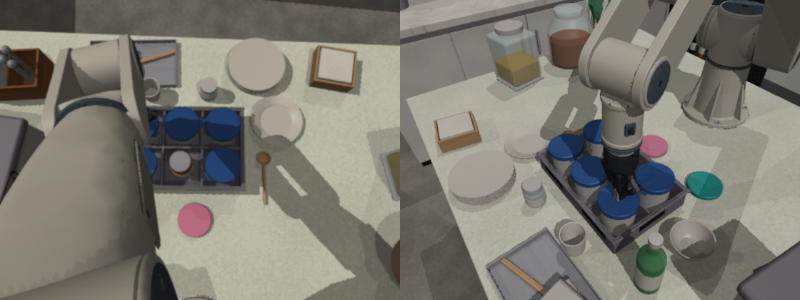

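The end pictures show the fingertip on lid1 (scene half, about (620,195)), with the bystanders where they were, so I'm handing the job in.

```bash
python3 -c "
from rig import sign_off; print(sign_off())"
```

```text
the job is handed in; nothing more can be done
None
```

The loose lid was **lid1** (crate +61, +121). I pressed it home, and the fingertip is resting on its middle with about 6–8 N. I handed the job in at about 26.8 s.

- **Finding it:** lid5 was firm at all three places I pressed, at TCP heights of 74.8–75.1 mm. On lid1, the middle bore at 81.6 mm, but on the +x side the firm height was about 80.3 mm. On the -x side it gave no force even at 80.0 mm. On the -y side it was firm. So it rocked about a line close to y. I did not press lids 2, 3 and 4, because there is only one loose lid.
- **Seating it:** the lid gave way in the middle at about 11–12 N (expected about 14 N) and went down about 3.7 mm. It then held at 22.5 N.
- **Last checks:** lid1 was firm in the middle and on all four sides, at 77.7–77.9 mm, including about 10 N on each y side. The end pictures show nothing else moved, though in the top view the arm hides the bowl, the bottle and the turquoise lid. The scene view shows them in place.
- **What disagreed:**
  - The shut fingertip met the lids with the reported TCP about 30 mm lower than the stated lid heights. I therefore went by force and by heights relative to each other.
  - While looking for that first contact I pressed the middle of lid5 to 13.4 N, more than I meant to. It stayed firm.

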